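Queue the workpieces for hardness testing by height

ROBOT

A 7-joint arm with a two-finger parallel gripper is mounted at the origin on the work surface. World frame = base frame: x ahead of the robot, y to its left, z up, the work surface at z = 0. Lengths are in m, angles in degrees, forces in N, time in s.
With the tool pointing down it reaches from about 0.35 to 0.775 m from the base axis. Payload 3.1 kg.
Tool frame: the origin (TCP) lies on the centre line of the jaws, within the pads' length; the fingertips stand 17 mm ahead of it and the grasp point (between the pads) lies 2 mm behind it (robot.tip_reach is the distance from the TCP to the fingertips, in m); z points along the fingers, y is the line along which they close (so a half turn about z gives the same grasp; the last joint's range is limited). The gripper opens to 85 mm and grips with 20 to 120 N. Pads are 22 mm wide; open, the fingers measure 114 mm over their backs; the gripper's body (76 mm by 85 mm) begins 54 mm behind the grasp point. The pads swing forward as they close: fully open they stand 13 mm farther back than shut.
Start: joints at [-2.389, 17.813, 0.802, 86.603, -0.252, 75.585, -1.558], TCP at [0.55, 0, 0.248] pointing down, gripper open.
Joint ranges: [-154.91, 154.91], [-16.99, 109.72], [-72.82, 74.43], [7.12, 147.25], [-82.49, 262.49], [11.32, 116.49], [-174.64, 174.64]. Speed limits (degrees/s): [159.86, 159.86, 180, 180, 180, 180, 180].

INTERFACE

Orientations are given as [roll, pitch, yaw] about the fixed x, y, z axes, in that order (R = Rz(yaw) Ry(pitch) Rx(roll)).
In Python, from station import robot, fingers, vision, workorder, recognise gives the robot as it stands. Calls block until the motion is done:
- robot.move_to(position, orientation): joint-space move of the TCP to a pose.
- robot.line_to(position, orientation=None, velocity=0.15, f_stop=None): straight line of the TCP; orientation=None keeps the orientation; velocity is the mean speed in m/s. With f_stop (N) it stops when the force on the tool has changed by that much, and returns True; else False.
- robot.move_j(angles): joint-space move.
- fingers.gripper_to(opening, force=None): opening from 0.0 (shut) to 1.0 (fully open); force is the grip in N (None keeps the last); returns when the fingers have stopped.
- robot.pause(seconds).
- robot.inverse_kinematics(position, orientation): joint angles nearest the present ones, or None.
- vision.grab_frame(name): name is "scene" or "side" or "wrist"; returns the picture (480x640x3 uint8, red, green, blue); there is no depth.
- vision.calibration(name): a dict with "mtx" (3x3 intrinsics, pixels), "extrinsics" (4x4, takes a point from world to camera coordinates); the wrist camera has in their place "T_tool_cam" (4x4, takes a point from camera to tool coordinates, whose origin is the TCP and whose axes are the flange's). Camera axes: x right, y up, looking along -z (the intrinsics and any distortion apply to the point x, -y, -z); pixel columns grow to the right and rows downward; lengths in m; the calibration is good to about 2 mm. A picture is of the moment at which its call begins: read the wrist's pose just before it. calibration takes no time and is no camera call.
A pose or a line that the arm cannot do raises robot.PlanningError and nothing moves.
- workorder.close_job(): hands the job in; it is judged then, once.
Trained networks look in the newest picture that a camera, given by its name, has taken for a name from the list of things; names that differ only in an ending like _2 or _b are one class to them, and where a whole thing is asked for, a point or a joint stands for the part that bears it (a point fixed in the world has none). Each returns a list of dicts, best first, with "p" (0 to 1); they miss things now and then, are a little off and sometimes report something else, mostly with a low value. They report only what shows in the picture. A call takes as long as a camera call. They do not tell look-alikes from the thing itself.
- recognise(label, camera): "rect" ([centre column, centre row, width, height] in pixels, round what is visible of it).
Readings, each from a call of its own:
- robot.current_time_s(): time.
- robot.current_joint_positions(): joint angles.
- robot.current_dq(): joint speeds.
- robot.current_joint_torque(): joint torques, N m.
- robot.current_tool_pos(): TCP position.
- robot.current_eef_rot(): TCP orientation.
- robot.current_contact_force(): force on the tool from outside, world axes, zero at the start.
- robot.current_torque(): the same for the moment, N m.
- robot.current_finger_gap(): opening from 0.0 (shut) to 1.0 (fully open).
- robot.current_gripper_force(): force on a finger pad.
Only numpy, scipy, OpenCV 4.12 (cv2) and the standard library are available. Lean on these libraries where they do the work, as an engineer would, in place of code of your own. Each camera call takes 0.05 s, during which the arm holds its last target. There are 200 camera calls.

TASK

Set the four steel workpieces from the bench mat out on the four pads of the specimen tray in order of height for the hardness run, following on from the reference block at one end of the tray: the shortest on the pad next to it, each next one taller, the tallest on the pad farthest from it, so that the tester's screw need only be wound down. Each stands upright as it does now, centred on its own pad and let go; leave the reference block and the V-anvil where they are.

Things in the scene. Friction and masses are not known exactly. Their poses are not given: they have to be found in the camera images.
- bearing_ring: Bearing race: plain bright steel ring, outer diameter 60 mm, bore 42 mm, 20 mm high, about 0.23 kg. Starts upright on the black mat (4 mm thick) in a loose row along y with the others, centres at least 80 mm apart, bench free before and behind it. Origin: centre of its underside, z up.
- hex_nut: Large dark steel hexagon nut lying flat, 55 mm across flats (63.5 mm across corners), round bore 36 mm, 32 mm high, about 0.42 kg; flats face along its own x axis and every 60 degrees from it. Starts upright on the black mat (4 mm thick) in a loose row along y with the others, centres at least 80 mm apart, bench free before and behind it. Origin: centre of its underside, z up.
- roller: Solid bright steel bearing roller standing on end, diameter 42 mm, 46 mm high, 2 mm chamfers, about 0.48 kg. Starts upright on the black mat (4 mm thick) in a loose row along y with the others, centres at least 80 mm apart, bench free before and behind it. Origin: centre of its underside, z up.
- stepped_shaft: Solid bright steel shaft stub standing on its thick end: foot of diameter 48 mm up to a height of 26 mm, then a neck of diameter 34 mm up to 62 mm, about 0.6 kg. Starts upright on the black mat (4 mm thick) in a loose row along y with the others, centres at least 80 mm apart, bench free before and behind it. Origin: centre of its underside, z up.
- reference_block: Bystander: solid flat steel disc with a polished face and two small dents, diameter 64 mm, 16 mm high, the hardness reference block. It stands directly on the tray at one end of the row, left or right, 100 mm beyond the end pad; a portable measuring microscope (44 mm wide, 116 mm tall) stands likewise beyond the other end. Origin: centre of its underside.
- pad_1: Black rubber disc, diameter 66 mm, 3 mm thick, one of four in a straight row (92 mm pitch) on the fixed aluminium specimen tray, 100 x 560 mm, which lies within 0.1 rad of the robot's left-right (y) direction. At the row's end on the robot's right (lowest y). Origin: centre of its underside, 6 mm above the bench; a piece stands 3 mm above this origin. y along the row to the left, z up.
- pad_2: Black rubber disc, diameter 66 mm, 3 mm thick, one of four in a straight row (92 mm pitch) on the fixed aluminium specimen tray, 100 x 560 mm, which lies within 0.1 rad of the robot's left-right (y) direction. Second from the robot's right (low y). Origin: centre of its underside, 6 mm above the bench; a piece stands 3 mm above this origin. y along the row to the left, z up.
- pad_3: Black rubber disc, diameter 66 mm, 3 mm thick, one of four in a straight row (92 mm pitch) on the fixed aluminium specimen tray, 100 x 560 mm, which lies within 0.1 rad of the robot's left-right (y) direction. Third from the robot's right (low y). Origin: centre of its underside, 6 mm above the bench; a piece stands 3 mm above this origin. y along the row to the left, z up.
- pad_4: Black rubber disc, diameter 66 mm, 3 mm thick, one of four in a straight row (92 mm pitch) on the fixed aluminium specimen tray, 100 x 560 mm, which lies within 0.1 rad of the robot's left-right (y) direction. At the row's end on the robot's left (highest y). Origin: centre of its underside, 6 mm above the bench; a piece stands 3 mm above this origin. y along the row to the left, z up.
- v_anvil: Bystander: dark steel V-anvil of the tester, a disc of diameter 48 mm carrying a block with a V-groove on top, 41 mm high. It stands among the workpieces on the bench mat and stays there. Origin: centre of its underside.
There are look-alikes about, which are no part of the job. What is shaped like the hex_nut but purple or red is not meant.

How it is judged (in metres and radians):
At the end, for the whole second after the job is handed in: Counted from the reference block: bearing ring, hex nut, roller, stepped shaft, each upright (0.08 rad), released and at rest on its own pad, centre within 12 mm of the pad's centre; reference block and V-anvil within 20 mm of their starts (((y of reference_block in the frame of pad_2 above 0 m and horizontal distance between bearing_ring and pad_4 below 0.012 m and z of bearing_ring in the frame of pad_4 between 0 and 0.007 m and horizontal distance between hex_nut and pad_3 below 0.012 m and z of hex_nut in the frame of pad_3 between 0 and 0.007 m and horizontal distance between roller and pad_2 below 0.012 m and z of roller in the frame of pad_2 between 0 and 0.007 m and horizontal distance between stepped_shaft and pad_1 below 0.012 m and z of stepped_shaft in the frame of pad_1 between 0 and 0.007 m) or (y of reference_block in the frame of pad_2 below 0 m and horizontal distance between bearing_ring and pad_1 below 0.012 m and z of bearing_ring in the frame of pad_1 between 0 and 0.007 m and horizontal distance between hex_nut and pad_2 below 0.012 m and z of hex_nut in the frame of pad_2 between 0 and 0.007 m and horizontal distance between roller and pad_3 below 0.012 m and z of roller in the frame of pad_3 between 0 and 0.007 m and horizontal distance between stepped_shaft and pad_4 below 0.012 m and z of stepped_shaft in the frame of pad_4 between 0 and 0.007 m)) and angle between each of bearing_ring, hex_nut, roller, stepped_shaft's own z axis and vertical below 0.08 rad and linear speed of each of bearing_ring, hex_nut, roller, stepped_shaft below 0.02 m/s and distance of each of reference_block, v_anvil from where it was at the start of the episode below 0.02 m); the robot touches nothing.
It fails at once if the reference block was shifted by more than 20 mm (distance of reference_block from where it was at the start of the episode above 0.02 m).
It fails at once if the V-anvil was shifted by more than 20 mm (distance of v_anvil from where it was at the start of the episode above 0.02 m).
It also fails if it takes over 102 s, if anything falls off the work surface, if the arm or the gripper's body presses on something with over 40 N, if the wrist force passes 120 N, or if a joint passes its speed limit or range.

## Working session

There is one attempt and no reset: what is moved stays moved. The work goes in short steps, each a Python script; the robot and the scene stay as the last script left them, time stands still between calls to the robot, and variables do not carry over. Pictures are saved under pics/ and viewed, at most 14 in all, crops included, and the job is handed in when it is done.

```bash
mkdir -p pics; ls
python3 - <<'E'
from station import robot, fingers, vision, workorder, recognise
import cv2
for c in ["scene","side"]:
    im=vision.grab_frame(c); cv2.imwrite(f"pics/{c}0.png",im[:,:,::-1])
    k=vision.calibration(c); print(c,{a:(b.round(3).tolist() if hasattr(b,'round') else b) for a,b in k.items()})
    for l in ["bearing_ring","hex_nut","roller","stepped_shaft","reference_block","v_anvil","pad_1"]:
        print(l,[(round(d["p"],2),[round(x) for x in d["rect"]]) for d in recognise(l,c)])
print(vision.calibration("wrist"),robot.current_time_s(),robot.current_eef_rot())
E
```

```text
pics
scene {'mtx': [[487.829, 0.0, 321.739], [0.0, 487.829, 253.254], [0.0, 0.0, 1.0]], 'extrinsics': [[-0.375, 0.927, 0.009, 0.161], [-0.729, -0.301, 0.614, 0.454], [0.572, 0.224, 0.789, -1.313], [0.0, 0.0, 0.0, 1.0]]}
bearing_ring [(0.82, [279, 255, 30, 29])]
hex_nut [(0.86, [329, 266, 38, 33]), (0.77, [459, 326, 45, 44]), (0.66, [441, 378, 38, 46]), (0.24, [238, 233, 28, 31])]
roller [(0.84, [377, 279, 25, 30])]
stepped_shaft [(0.86, [184, 218, 27, 32])]
reference_block [(0.93, [216, 173, 28, 28])]
v_anvil []
pad_1 [(0.95, [384, 212, 30, 28]), (0.86, [260, 185, 29, 20]), (0.79, [342, 205, 30, 24]), (0.69, [301, 195, 31, 20])]
side {'mtx': [[605.834, 0.0, 324.241], [0.0, 605.834, 233.854], [0.0, 0.0, 1.0]], 'extrinsics': [[-0.95, -0.313, -0.009, 0.606], [0.225, -0.703, 0.675, -0.125], [-0.217, 0.639, 0.738, -1.175], [0.0, 0.0, 0.0, 1.0]]}
bearing_ring [(0.79, [325, 219, 23, 25])]
hex_nut [(0.92, [252, 352, 35, 38]), (0.86, [200, 333, 36, 38]), (0.61, [315, 252, 29, 34]), (0.41, [297, 282, 25, 30])]
roller [(0.67, [313, 253, 29, 38]), (0.65, [296, 282, 28, 33])]
stepped_shaft []
reference_block [(0.62, [418, 169, 27, 22])]
v_anvil [(0.63, [342, 187, 24, 27])]
pad_1 [(0.97, [399, 259, 32, 29]), (0.67, [412, 198, 24, 21]), (0.67, [404, 228, 32, 23]), (0.64, [392, 298, 36, 29])]
{'mtx': array([[362.37369136,   0.        , 319.26341168],
       [  0.        , 362.37369136, 236.39182594],
       [  0.        ,   0.        ,   1.        ]]), 'T_tool_cam': array([[ 4.15386367e-04,  9.53488131e-01,  3.01430275e-01,
         7.63913538e-02],
       [ 9.99999418e-01, -6.96119992e-04,  8.23925284e-04,
         7.06100368e-04],
       [ 9.95434620e-04,  3.01429757e-01, -9.53487866e-01,
        -1.25996740e-01],
       [ 0.00000000e+00,  0.00000000e+00,  0.00000000e+00,
         1.00000000e+00]])} 0.8 [1.79993634e+02 5.17814638e-04 9.00015089e+01]
```

View pics/scene0.png

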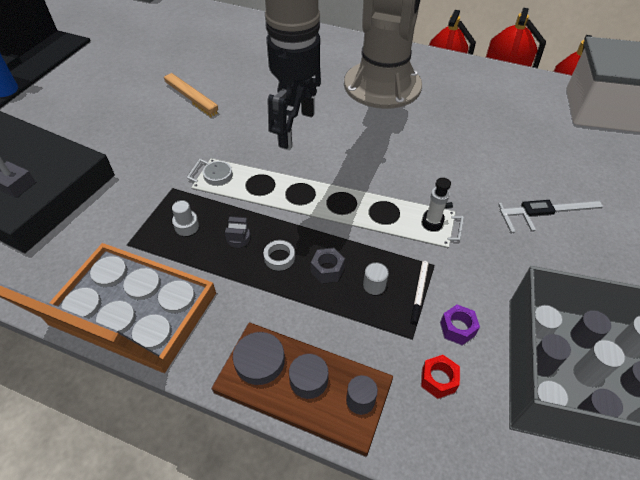

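```bash
cat > h.py <<'E'
from station import robot, fingers, vision, workorder, recognise
import numpy as np, cv2
from scipy.spatial.transform import Rotation as Rn
F=np.diag([1,-1,-1])
def toolT():
    T=np.eye(4); T[:3,3]=robot.current_tool_pos(); T[:3,:3]=Rn.from_euler('xyz',robot.current_eef_rot(),degrees=True).as_matrix(); return T
def campose(name,T=None):
    k=vision.calibration(name)
    C=T@k["T_tool_cam"] if name=="wrist" else np.linalg.inv(k["extrinsics"])
    return k["mtx"],C
def unproj(name,uv,z,T=None):
    K,C=campose(name,T); d=C[:3,:3]@F@np.linalg.inv(K)@[uv[0],uv[1],1]; o=C[:3,3]
    return (o+d*(z-o[2])/d[2])[:2]
def proj(name,p,T=None):
    K,C=campose(name,T); q=K@F@(C[:3,:3].T@(np.atleast_2d(p)-C[:3,3]).T); return (q[:2]/q[2]).T
E
python3 - <<'E'
from h import *
for n,uv,z in [("ring",(279,255),.014),("nut",(329,266),.02),("roller",(377,279),.027),("shaft",(184,218),.03),("nut?",(238,233),.02),("ref",(216,173),.014),("p",(384,212),.009),("p",(342,205),.009),("p",(301,195),.009),("p",(260,185),.009),("n1",(459,326),.02),("n2",(441,378),.02)]:
    print(n,unproj("scene",uv,z).round(3))
for n,uv,z in [("ring",(325,219),.014),("rol/nut",(314,253),.02),("roll/nut",(297,282),.027),("v",(342,187),.02),("ref",(418,169),.014),("p",(392,298),.009),("p",(399,259),.009),("p",(404,228),.009),("p",(412,198),.009)]:
    print(n,unproj("side",uv,z).round(3))
E
```

```text
ring [ 0.64  -0.004]
nut [0.632 0.096]
roller [0.631 0.19 ]
shaft [ 0.638 -0.212]
nut? [ 0.625 -0.099]
ref [ 0.485 -0.229]
p [0.451 0.148]
p [0.465 0.06 ]
p [ 0.471 -0.031]
p [ 0.478 -0.125]
n1 [0.666 0.35 ]
n2 [0.77  0.343]
ring [ 0.638 -0.005]
rol/nut [0.628 0.098]
roll/nut [0.633 0.184]
v [ 0.631 -0.106]
ref [ 0.482 -0.225]
p [0.45  0.152]
p [0.461 0.052]
p [ 0.471 -0.036]
p [ 0.475 -0.131]
```

The reference block is at the right end (216,173) and the microscope at (438,205). From right to left the mat holds shaft (184,218), V-anvil (237,232), ring (279,255), nut (327,264) and roller (376,279). The ring therefore goes on pad_1, the nut on pad_2, the roller on pad_3 and the shaft on pad_4. Next, wrist views for exact positions.

Run:
```python
from h import *
import pickle
S={}
for i,y in enumerate([-0.08,0.15]):
    robot.move_to([.55,y,.26],[180,0,90]); T=toolT(); im=vision.grab_frame("wrist"); S[i]=T
    cv2.imwrite(f"pics/w{i}.png",im[:,:,::-1])
    for l,z in [("bearing_ring",.024),("hex_nut",.036),("roller",.05),("stepped_shaft",.066),("pad_1",.009)]:
        for d in recognise(l,"wrist"):
            if d["p"]>.3: print(i,l,round(d["p"],2),np.round(d["rect"]),unproj("wrist",d["rect"][:2],z,T).round(3))
pickle.dump(S,open("S.pkl","wb")); print(robot.current_time_s())
```

```text
0 bearing_ring 0.55 [414. 122.  67.  67.] [ 0.641 -0.007]
0 hex_nut 0.62 [414.  25.  77.  47.] [0.632 0.073]
0 stepped_shaft 0.76 [401. 318.  52.  57.] [ 0.632 -0.193]
0 pad_1 0.98 [252. 241.  62.  57.] [ 0.476 -0.13 ]
0 pad_1 0.98 [237. 154.  67.  70.] [ 0.467 -0.037]
0 pad_1 0.72 [224.  53.  73.  73.] [0.462 0.056]
1 bearing_ring 0.92 [399. 328.  56.  53.] [ 0.642 -0.001]
1 hex_nut 0.98 [439.  11.  54.  21.] [0.653 0.313]
1 hex_nut 0.95 [564.  15.  79.  25.] [0.758 0.309]
1 hex_nut 0.67 [396. 252.  62.  61.] [0.63  0.095]
1 roller 0.76 [404. 164.  53.  50.] [0.629 0.186]
1 pad_1 0.75 [263. 407.  54.  41.] [ 0.478 -0.126]
1 pad_1 0.75 [225. 198.  64.  66.] [0.452 0.147]
1 pad_1 0.72 [237. 277.  57.  52.] [0.458 0.056]
1 pad_1 0.64 [251. 347.  58.  46.] [ 0.468 -0.036]
2.7333
```

View pics/w0.png

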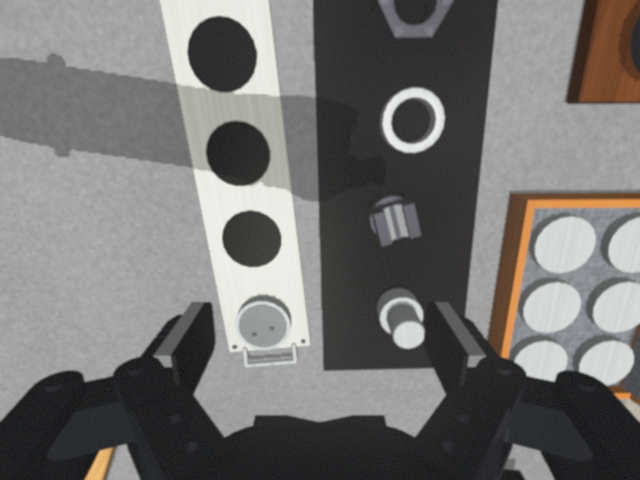

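View pics/w1.png

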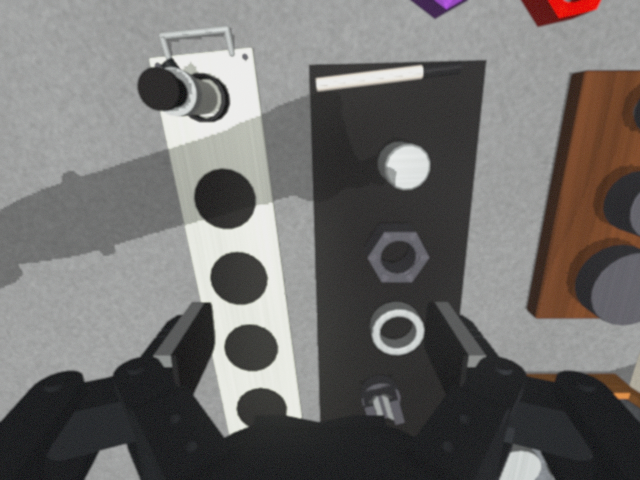

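Wrist w0 shows the shaft's top disc at (407,334), the ring at (414,121), and the pads at (222,53), (238,153) and (252,239). w1 shows the roller's top at (408,166) and the nut at (398,257). The nut's corners point along the image horizontal (x), so I'll grip it with the yaw turned 30°. I'll move the ring first.

```bash
cat >> h.py <<'E'
PAD={1:(.4765,-.1285),2:(.4685,-.037),3:(.460,.055),4:(.4515,.1465)}
def pick_place(xy,z,pad,yaw=90,force=60,top=.15):
    o=[180,0,yaw]; p=PAD[pad]
    fingers.gripper_to(1.0)
    robot.move_to([*xy,top],o); robot.line_to([*xy,z],velocity=.12,f_stop=15)
    zz=robot.current_tool_pos()[2]; fingers.gripper_to(0.0,force=force)
    print("grip z",round(zz,4),"gap",robot.current_finger_gap(),"F",robot.current_gripper_force())
    robot.line_to([*xy,top],velocity=.15); print("lifted gap",robot.current_finger_gap(),robot.current_contact_force())
    robot.move_to([*p,top],[180,0,90]); robot.line_to([*p,zz+.02],velocity=.15)
    print("stop",robot.line_to([*p,zz+.0052],velocity=.04,f_stop=12),robot.current_tool_pos())
    fingers.gripper_to(1.0); robot.line_to([*p,top],velocity=.15); print("t",robot.current_time_s())
E
python3 - <<'E'
from h import *
import pickle
S=pickle.load(open("S.pkl","rb"))
for n,i,uv,z in [("shaft",0,(407,334),.066),("shaftfoot",0,(401,309),.03),("ring",0,(414,120.5),.024),("ring",1,(398.5,329),.024),("roller",1,(408,166),.05),("nut",1,(398.5,257),.036)]:
    print(n,unproj("wrist",uv,z,S[i]).round(4))
print(robot.tip_reach)
pick_place((.6415,-.0045),.021,1)
T=toolT(); im=vision.grab_frame("wrist"); cv2.imwrite("pics/r1.png",im[:,:,::-1])
E
```

```text
shaft [ 0.6388 -0.2114]
shaftfoot [ 0.6399 -0.2029]
ring [ 0.6409 -0.0053]
ring [ 0.6411 -0.0021]
roller [0.6324 0.1848]
nut [0.6327 0.0903]
0.017
grip z 0.0221 gap 0.6714015719677308 F 64.85099907964468
lifted gap 0.6732822313909942 [-1.12110473 -0.36766691 -2.81953265]
stop True [ 0.47665074 -0.12856252  0.02747771]
t 9.9167
```

View pics/r1.png

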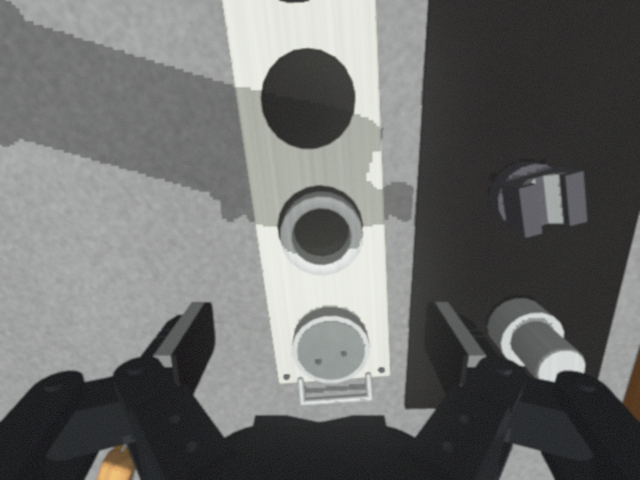

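The ring sits on pad 1 at (321,232), upright and looking centred. Next the nut, the roller and the shaft.

Run:
```python
from h import *
pick_place((.632,.0925),.026,2,yaw=60,force=70)
pick_place((.632,.1855),.030,3,force=70)
pick_place((.639,-.209),.052,4,force=80,top=.18)
robot.move_to([.5,.0,.3],[180,0,90])
for c in ["scene","wrist"]:
    T=toolT(); cv2.imwrite(f"pics/f_{c}.png",vision.grab_frame(c)[:,:,::-1])
for n,z,p in [("ring",.029,1),("nut",.041,2),("roller",.055,3),("shaft",.071,4)]: print(n,proj("wrist",[*PAD[p],z],T).round(1))
```

```text
grip z 0.027 gap 0.6302100530147263 F 77.63095021247864
lifted gap 0.6270731547616042 [-0.55766959  0.15314815 -4.34379313]
stop False [ 0.46844309 -0.03703071  0.03213414]
t 17.3333
grip z 0.0311 gap 0.473047835160097 F 72.01138827600516
lifted gap 0.4763943660400866 [-0.03866115 -0.14411045 -5.66754609]
stop False [0.45979244 0.05494407 0.03614936]
t 24.8167
grip z 0.0531 gap 0.37045207609782366 F 79.0117223141715
lifted gap 0.3711073179556454 [-0.32954881 -1.17811733 -6.48740223]
stop False [0.45132106 0.14645879 0.05817854]
t 33.4
ring [[301.1 301.6]]
nut [[292.3 232.1]]
roller [[281.  147.3]]
shaft [[266.5  40.9]]
```

View pics/f_wrist.png

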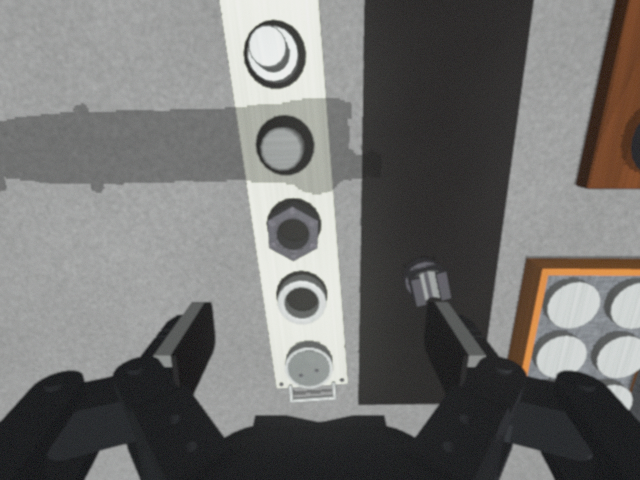

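View pics/f_scene.png

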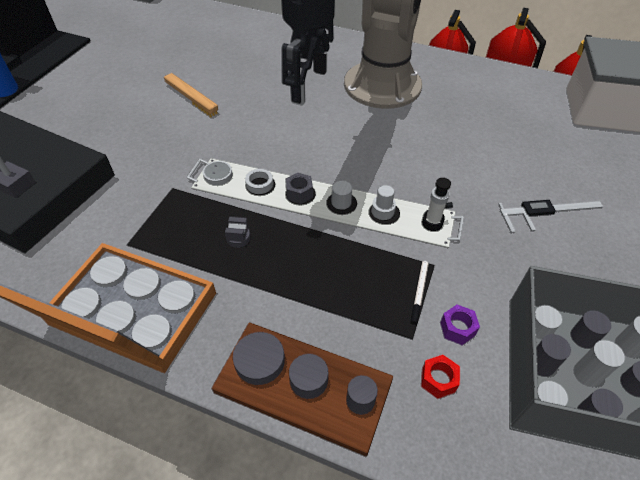

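All four stand upright in the right order. In the wrist view the ring is at (302,298), the nut at (293,233), the roller at (284,149), the shaft's top at (268,46) and pad 4 at (275,54). I'll check the centring in numbers.

Run:
```python
from h import *
T=toolT()
vision.grab_frame("wrist")
for n,uv,z,p in [("shaft top",(268,46),.071,4),("pad4 outline",(275,53.5),.009,4),("pad3 outline",(285,145),.009,3),("roller top",(281,149),.055,3)]:
    print(n,((unproj("wrist",uv,z,T)-PAD[p])*1000).round(1))
for z in(.009,.035,.071): print(z,proj("wrist",[*PAD[4],z],T).round(1))
im=cv2.imread("pics/f_wrist.png"); c=cv2.resize(im[10:335,215:365],None,fx=1.8*1,fy=1.8,interpolation=cv2.INTER_CUBIC)
cv2.imwrite("pics/crop.png",c)
```

```text
shaft top [ 1.1 -4. ]
pad4 outline [-0.2  0.2]
pad3 outline [-0.5 -0.4]
roller top [-0.1 -1.6]
0.009 [[275.2  53.8]]
0.035 [[271.9  48.9]]
0.071 [[266.6  41. ]]
```

View pics/crop.png

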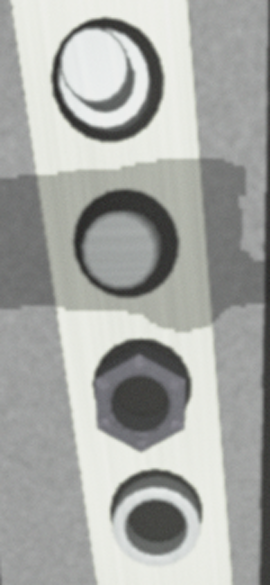

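All four are within about 4 mm of their pad centres, against a 12 mm tolerance, so I'm handing in.

```bash
python3 -c "
from station import workorder
print(workorder.close_job())"
```

```text
the job is handed in; nothing more can be done
None
```

The job is handed in: bearing ring, hex nut, roller and stepped shaft stand upright on pads 1–4, counted from the reference block, each within about 4 mm of its pad's centre by the last wrist picture, with the reference block and V-anvil left where they were.

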